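# Plug the hose tail into the air manifold and open the tap

## Task

Take the barbed hose tail out of the wooden rack and push its stem down into the open push-in fitting on the bench air manifold until it is fully home and locked, feeling for the stop and not forcing it: the fitting must never take more than 35 newtons. Only then swing the tap lever on the manifold all the way over, away from where it leans. Leave the other two brass inserts in the rack and knock nothing over.

Things in the scene. Friction and masses are not known exactly. Their poses are not given: they have to be found in the camera images.
- tail: barbed hose tail, brass, 93 mm tall, 55-90 g, upright in one of the rack's three holes (which one varies), tip 12 mm above the table. Three cone-shaped barbs (18 mm wide) on top tell it from the other inserts. Origin: centre of the stem's lower tip; z up its axis. From the tip: chamfer 9 to 14 mm wide (0-2.5 mm), stem 14 mm wide with a locking groove at 8-15 mm, grip at 28-60 mm, barbs at 60-93 mm
- tail_grip (a point): point on the hose tail's axis 52 mm above its tip, on its knurled round grip (22 mm wide, any yaw): gripped here, fingertips reaching 19 mm lower still clear the rack and the fitting. Brass on finger: friction about 0.6
- rack: wooden block 60 x 230 x 40 mm tall, fixed; three blind holes 16.5 mm wide, 28 mm deep, in a row along its own y, 72 mm apart, one insert in each. Origin: centre of its underside
- plug: a bystander: blanking plug, same stem and grip as the hose tail but with a flat disc head 32 mm wide, 69 mm tall, in the rack. Origin at its tip
- joiner: a bystander: straight joiner, same stem and grip as the hose tail but with a plain 16 mm wide cylinder on top, 93 mm tall, in the rack. Origin at its tip
- manifold: aluminium block 70 x 270 x 40 mm tall lying along its own y, fixed. Origin: centre of its underside. On its top stand, in a row along y, the tap (95 mm to +y) and two steel fittings (at -10 mm and -90 mm of y, which is which varies): one open, one capped by a brass dome
- fitting: the open push-in fitting: steel hex nut 38 mm wide with an upright round socket 27 mm wide and a grey ring round its open mouth (bore 17 mm wide). Origin: on its axis, at the manifold's top face, 40 mm above the table; z up. The mouth stands 30 to 52 mm above this origin, depending on how far the socket is screwed in: not measured. More than 35 N damages it
- collet (a joint): collet in the open fitting, pushed down by the stem's tip against 1-3 N: 0 free (19 mm below the mouth), 0.007 m at the hard stop (26 mm below). From 12 mm below the mouth the chamfer must be pushed past detents (7 to 12 N); these snap into the groove in the last 3 mm. So the force rises, falls, then rises steeply at the stop. Locked, the collet rests near 0.0063; in but not locked, below 0.0045
- tap (a joint): the tap lever at the manifold's +y end: 0 closed, leaning 0.6 rad to the manifold's -x; 1.2 fully open, leaning 0.6 rad to its +x. It turns about the manifold's y, stays where it is left, and takes about 1 N at its knob
- tap_tip (a point): centre of the tap lever's black ball knob, 26 mm wide, 60 mm from the pivot; the pivot lies 62 mm above the table, 95 mm to +y of the manifold's centre
- beaker: a bystander: glass beaker 68 mm wide, 90 mm tall, upright. Origin: centre of its underside
- reagent: a bystander: brown bottle 60 mm wide, 130 mm tall, upright. Origin: centre of its underside
- wash: a bystander: small jar 44 mm wide, 90 mm tall, upright. Origin: centre of its underside
Things that resemble listed ones, but are neither listed nor needed, are in the scene too. What is shaped like the tail but black or green is not meant.

How it is judged:
By the outcome, as a careful person would: the job done as asked, in the order asked, and still so for the second after the job is handed in, with the robot touching nothing.
It also fails if it takes over 61 s, if anything falls off the work surface, if the arm or the gripper's body presses on something with over 40 N, if the wrist force passes 120 N, or if a joint passes its speed limit or range.

## Robot

A 6-joint arm with a two-finger parallel gripper is mounted at the origin on the work surface. World frame = base frame: x ahead of the robot, y to its left, z up, the work surface at z = 0. Lengths are in mm, angles in rad, forces in N, time in s.
With the tool pointing down it reaches from about 275 to 750 mm from the base axis. Payload 10.2 kg.
Tool frame: the origin (TCP) lies on the front face of the gripper's body, between the roots of the fingers; the fingertips stand 73 mm ahead of it and the grasp point (between the pads) lies 54 mm ahead of it; z points along the fingers, y is the line along which they close (so a half turn about z gives the same grasp; the last joint's range is limited). The gripper opens to 85 mm and grips with 20 to 120 N. Pads are 22 mm wide; open, the fingers measure 114 mm over their backs; the gripper's body (76 mm by 85 mm) begins 54 mm behind the grasp point. The pads swing forward as they close: fully open they stand 13 mm farther back than shut.
Start: joints at [-1.48, 0.313, 1.498, -0, 1.331, -0.223], TCP at [162.042, -499.374, 303.894] pointing down, gripper open.
Joint ranges: [-2.94, 2.94], [-0.97, 2.17], [0.19, 2.56], [-1.23, 4.37], [0.02, 3.11], [-2.88, 2.88]. Speed limits (rad/s): [2.39, 2.39, 3.01, 3.14, 3.14, 3.14].

## Interface

Orientations are given as a unit quaternion [w, x, y, z].
In Python, from rig import * gives the robot as it stands.
- The arm moves only by the tool step_arm, never from a script. Its argument "plan" is a list of rows, each an object with "offset": the shift along the tool's x, y, z in cm, a list of three; "rot": the turn, a rotation vector about the tool's x, y, z in degrees, a list of three; "gripper": the finger opening in cm, from 0 to 8.54. In form: [{"offset": [x, y, z], "rot": [wx, wy, wz], "gripper": gripper}, ...]. A call has 1 to 12 rows; each row is the pose to reach, as a shift and turn from the pose commanded when the call began, along the tool's axes at that moment; what a row does not reach only later rows make up. A row lasts 1/10 s, in which the tool goes at most 50 mm and 8.59 degrees, less where a joint would pass 70% of its speed; a pose out of reach is approached as far as the arm can. A call with a gripper value outside its range is refused whole. The fingers move at their own pace and stop on an object; "squeeze" is the grip in N (left out, the last holds). Time passes only in rows, so rows that repeat a pose let the fingers close. It gives the time, the measured TCP pose, the force, the opening and the grip force at its end, in the units of the state.
- sense(): the state, without advancing time (a new reading comes with each control period).
- capture(name): name is "scene" or "top" or "wrist"; returns a dict with "color" (420x560x3 uint8, red, green, blue), "depth" (420x560 float32, mm along the optical axis (not along the pixel's ray), 0 where there is no reading), "vertical_fov" (degrees; the focal length in pixels is half the picture's height over the tangent of half this angle, whatever the lens; pixels are square), "cx", "cy" (the principal point, pixels), "k1" (the pictures are not rectified: a ray, as slopes to the right and down, at radius r is drawn at 1 + k1 r^2 times it, then the intrinsics apply), "rvec" (rotation vector, rad) and "tvec" (3), from world to camera coordinates, as OpenCV has them; the wrist camera has in their place "mount" (4x4, takes a point from camera to tool coordinates, whose origin is the TCP and whose axes are the flange's). Camera axes: x right, y down, z forward; pixel columns grow to the right and rows downward; lengths in mm; the calibration is good to about 2 mm. A picture is of the moment at which its call begins: read the wrist's pose just before it.
- finish_job(): hands the job in; it is judged then, once.
The state is a dict: "time_s": time; "joints": joint angles; "dq": joint speeds; "tau": joint torques, N m; "eef_pos": TCP position; "ee_rot": TCP orientation; "force": force on the tool from outside, world axes, zero at the start; "wrist_torque": the same for the moment, N m; "grip_width": opening from 0.0 (shut) to 1.0 (fully open); "grip_force": force on a finger pad.
Only numpy, scipy, OpenCV 4.12 (cv2) and the standard library are available. Lean on these libraries where they do the work, as an engineer would, in place of code of your own. Each camera call takes 0.05 s, during which the arm holds its last target. There are 200 camera calls.

## Working session

There is one attempt and no reset: what is moved stays moved. The work goes in short steps, Python scripts to look and compute and a tool call to move; the robot and the scene stay as the last step left them, time stands still between calls to the robot, and variables do not carry over. Pictures are saved under pics/ and viewed, at most 10 in all, crops included, and the job is handed in when it is done.

Besides the shell and the picture viewer there is one more tool, called after ">>>" as name(argument=value, ...), one argument or row to a line, values as JSON. step_arm: Moves the arm, as the interface text tells. Its arguments: {"type":"object","properties":{"plan":{"type":"array"},"squeeze":{"type":"number"}},"required":["plan"]}

```bash
mkdir -p pics; cat > h.py <<'E'
from rig import *
import numpy as np, cv2, pickle
from scipy.spatial.transform import Rotation as R
def snap(name):
    s=sense(); c=capture(name); c['s']=s
    pickle.dump(c,open(f'pics/{name}.pkl','wb')); return c
def load(name): return pickle.load(open(f'pics/{name}.pkl','rb'))
def pts(c):
    "world xyz for every pixel (HxWx3), nan where no depth"
    h,w=c['depth'].shape; f=h/2/np.tan(np.radians(c['vertical_fov'])/2)
    K=np.array([[f,0,c['cx']],[0,f,c['cy']],[0,0,1.]])
    uv=np.stack(np.meshgrid(np.arange(w),np.arange(h)),-1).reshape(-1,1,2).astype(float)
    n=cv2.undistortPoints(uv,K,np.array([c['k1'],0,0,0.])).reshape(h,w,2)
    d=np.where(c['depth']>0,c['depth'],np.nan)
    P=np.dstack([n[...,0]*d,n[...,1]*d,d])
    if 'rvec' in c:
        Rm=R.from_rotvec(np.ravel(c['rvec'])).as_matrix(); return (P-np.ravel(c['tvec']))@Rm
    M=np.array(c['mount']); P=P@M[:3,:3].T+M[:3,3]
    q=c['s']['ee_rot']; return P@R.from_quat(q,scalar_first=True).as_matrix().T+np.array(c['s']['eef_pos'])
def save(c,fn,box=None,s=1):
    im=c['color'][...,::-1]
    if box: u0,v0,u1,v1=box; im=im[v0:v1,u0:u1]
    cv2.imwrite('pics/'+fn,cv2.resize(im,None,fx=s,fy=s,interpolation=cv2.INTER_CUBIC))
E
python3 - <<'E'
from h import *
print(sense())
a=snap('scene');b=snap('top')
save(a,'s1.png',s=1.4);save(b,'t1.png',s=1.4)
E
```

```text
{'time_s': 0.0, 'joints': array([-1.48042340e+00,  3.13427163e-01,  1.49847502e+00, -4.50940607e-06,
        1.33101569e+00, -2.23387597e-01]), 'dq': array([-9.00218944e-04, -5.96698333e-04, -1.79997485e-04, -3.00328099e-05,
        1.76097679e-03, -8.94339318e-04]), 'tau': array([ 1.41973462e-03, -4.12272263e+01, -2.59734374e+01, -1.03356717e-04,
        4.25519320e-03,  2.18953414e-05]), 'eef_pos': array([ 162.01179144, -499.18518572,  303.3324257 ]), 'ee_rot': array([-6.61292784e-04,  9.87719208e-01,  1.56238044e-01,  4.18510872e-05]), 'force': array([ 0.68153911, -0.05281851,  0.2606797 ]), 'wrist_torque': array([-0.03643509,  0.006184  ,  0.00806628]), 'grip_force': 0.0, 'grip_width': 0.9979801542837039}
```

View pics/s1.png

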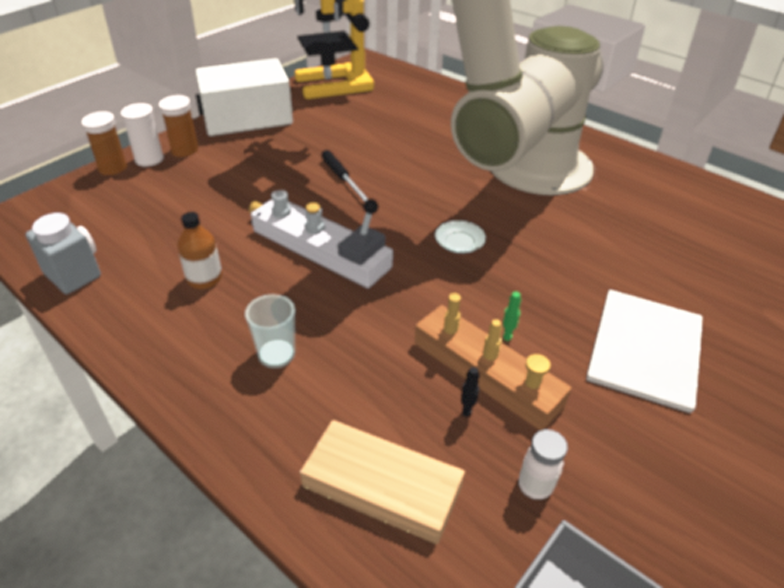

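View pics/t1.png

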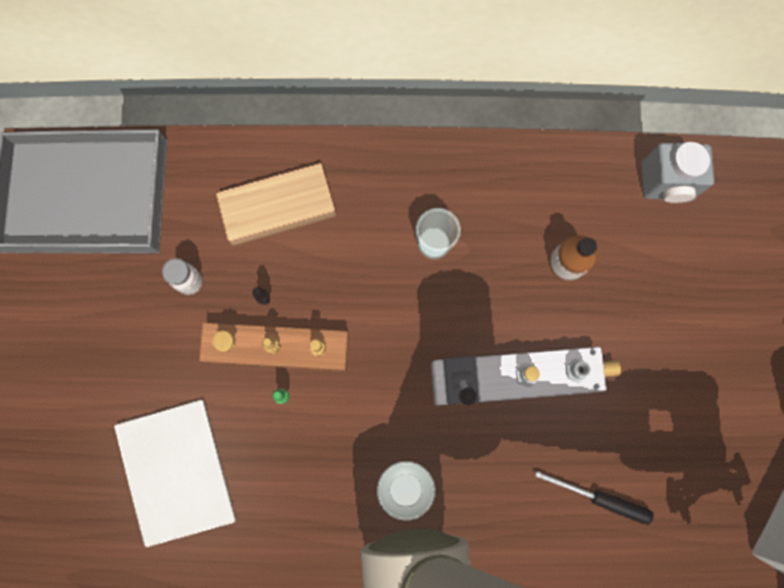

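The scene view (1.4x) shows the rack with brass inserts at (453,313), (493,340) and the plug at (537,370). The look-alikes are black at (470,390) and green at (513,315). In the top view the inserts are at (317,346), (270,344) and (223,341), the open fitting is at (580,370), the capped one at (531,373), and the tap knob at (467,396). The tail is either (453,313) or (493,340), so I'll crop there and measure.

```bash
python3 - <<'E'
from h import *
a=load('scene');b=load('top')
save(a,'s2.png',(290,195,420,300),6)
for c,L in ((b,{'ins_r':(317,346),'ins_m':(270,344),'plug':(223,341),'open':(580,370),'cap':(531,373),'knob':(467,396)}),(a,{'ins_a':(453,313),'ins_b':(493,340),'plug':(537,370),'open':(279,203),'cap':(313,215),'knob':(371,206)})):
    P=pts(c)
    for k,(u,v) in L.items():
        u=round(u/1.4);v=round(v/1.4); w=P[v-3:v+4,u-3:u+4].reshape(-1,3); z=w[:,2]; m=z>np.nanmax(z)-15
        print(k,np.nanmedian(w[m],0).round(0),np.nanmax(z).round(0))
P=pts(b)
# block axes from top faces in 'top' at z 33..46
Z=P[...,2]; m=((Z>32)&(Z<47)).astype(np.uint8)
n,l,st,ce=cv2.connectedComponentsWithStats(m)
for i in range(1,n):
    if st[i,4]>500:
        q=P[l==i]; r=cv2.minAreaRect(q[:,:2].astype(np.float32)); print(st[i],r,np.median(q[:,2]))
E
```

```text
ins_r [558. 169. 105.] 110.0
ins_m [559. 238. 104.] 108.0
plug [563. 313.  81.] 86.0
open [ 524. -227.   79.] 85.0
cap [ 520. -155.   87.] 93.0
knob [483. -54. 128.] 133.0
ins_a [565. 176.  78.] 86.0
ins_b [569. 247.  77.] 86.0
plug [578. 320.  80.] 82.0
open [ 538. -227.   71.] 78.0
cap [ 528. -147.   77.] 85.0
knob [492. -47. 122.] 129.0
[ 155  117   84   56 2509] ((798.3277587890625, 248.9365692138672), (86.07373046875, 181.66038513183594), 17.45095443725586) 35.21092005891987
[ 143  231  105   33 2458] ((561.2921142578125, 242.2567901611328), (231.12356567382812, 60.950077056884766), 87.39745330810547) 40.396748746761716
[ 341  248  102   39 2454] ((522.4202880859375, -193.33917236328125), (70.80577087402344, 229.80911254882812), 4.745433807373047) 39.85246481928519
```

View pics/s2.png

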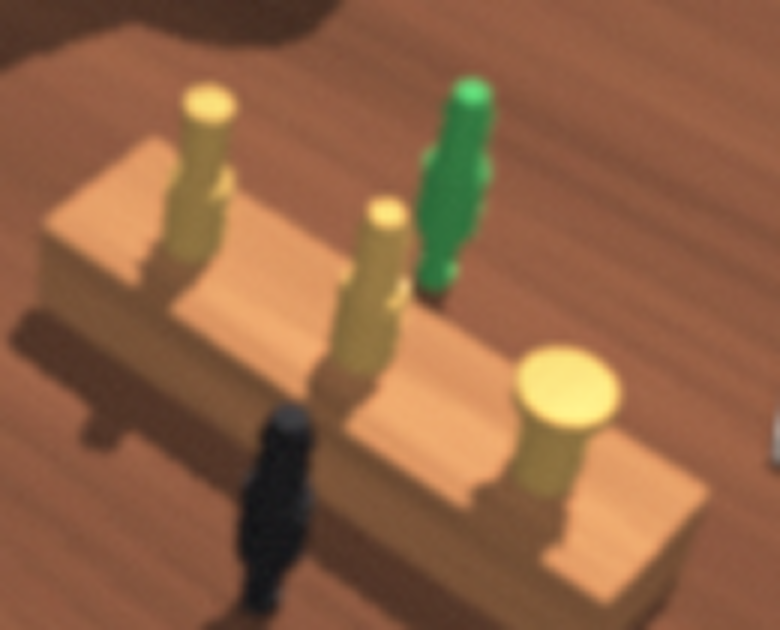

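The crop (6x) shows a wide, flat, straight top on the left insert at (208,105), which fits the joiner. The middle insert at (386,212) has a narrower, tapering top, so it's most likely the tail, and the right one is the plug. I'll check with the wrist camera, looking at the manifold on the way.

>>> step_arm(
  plan=[
    {"offset":[20.8,-9,0],"rot":[0,0,-36],"gripper":8.5},
    {"offset":[41.6,-18,0],"rot":[0,0,-72],"gripper":8.5},
    {"offset":[41.6,-18,0],"rot":[0,0,-72],"gripper":8.5},
    {"offset":[41.6,-18,0],"rot":[0,0,-72],"gripper":8.5},
    {"offset":[41.6,-18,0],"rot":[0,0,-72],"gripper":8.5},
    {"offset":[41.6,-18,0],"rot":[0,0,-72],"gripper":8.5},
    {"offset":[41.6,-18,0],"rot":[0,0,-72],"gripper":8.5},
    {"offset":[41.6,-18,0],"rot":[0,0,-72],"gripper":8.5},
    {"offset":[41.6,-18,0],"rot":[0,0,-72],"gripper":8.5},
    {"offset":[41.6,-18,0],"rot":[0,0,-72],"gripper":8.5},
    {"offset":[41.6,-18,0],"rot":[0,0,-72],"gripper":8.5},
    {"offset":[41.6,-18,0],"rot":[0,0,-72],"gripper":8.5},
  ],
)

```text
time_s: 1.3
eef_pos: [501.6, -200.4, 303.7]
ee_rot: [-0.0, 0.708, 0.707, -0.0]
force: [-0.3, 0.2, -1.0]
grip_width: 0.997
grip_force: 0.0
```

```bash
python3 - <<'E'
from h import *
c=snap('wrist'); s=c['s']; print(s['time_s'],s['eef_pos'],R.from_quat(s['ee_rot'],scalar_first=True).as_matrix().round(3)); print(np.array(c['mount']).round(2),c['vertical_fov'])
P=pts(c);Z=P[...,2]
print([np.round(P[v,u]) for v,u in((0,0),(0,559),(419,0),(419,559),(210,280))])
save(c,'w1.png',s=1.4)
import pickle;pickle.dump(c,open('pics/w1.pkl','wb'))
E
```

```text
1.3 [ 501.55283579 -200.42738962  303.6628399 ] [[ 0.002  1.    -0.001]
 [ 1.    -0.002  0.   ]
 [ 0.    -0.001 -1.   ]]
[[  0.    -0.95  -0.3   77.74]
 [  1.     0.     0.     0.18]
 [ -0.    -0.3    0.95 -69.14]
 [  0.     0.     0.     1.  ]] 67.05607942753355
[array([226., -22.,   0.]), array([728., -44.,  79.]), array([ 443., -188.,  320.]), array([ 563., -187.,  320.]), array([ 509., -232.,   39.])]
```

View pics/w1.png

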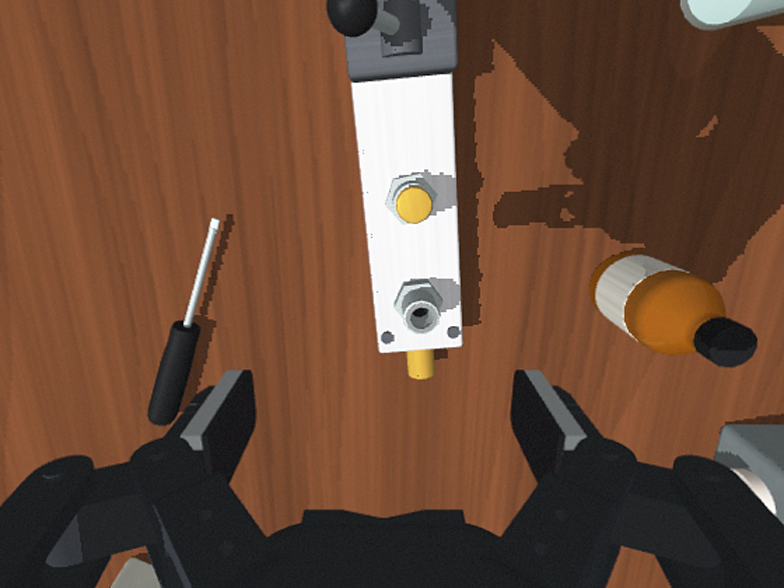

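The wrist view shows the open fitting mouth at (421,314), the capped one at (413,204), the knob at (352,5) and the end of the manifold at (420,350). I'll measure the mouth here and then go on to the rack.

```bash
cat >> h.py <<'E'
def topcircle(P,u,v,r=20,dz=4,rad=25):
    "top flat near pixel: height, enclosing circle centre/radius in xy"
    w=P[v-r:v+r,u-r:u+r].reshape(-1,3); w=w[~np.isnan(w[:,2])]
    z=np.percentile(w[:,2],99); q=w[w[:,2]>z-dz]
    c=np.median(q[:,:2],0); q=q[np.hypot(*(q[:,:2]-c).T)<rad]
    (x,y),rr=cv2.minEnclosingCircle(q[:,:2].astype(np.float32)); return np.round([x,y,np.median(q[:,2]),rr,len(q)],1)
E
python3 - <<'E'
from h import *
c=pickle.load(open('pics/w1.pkl','rb'));P=pts(c)
print('open',topcircle(P,301,224)); print('cap',topcircle(P,295,146))
Z=P[...,2]; m=((Z>36)&(Z<43)).astype(np.uint8); n,l,st,ce=cv2.connectedComponentsWithStats(m)
for i in range(1,n):
    if st[i,4]>2000: 
        q=P[l==i]; print(st[i],cv2.minAreaRect(q[:,:2].astype(np.float32)),np.median(q[:,2]))
E
```

```text
open [ 528.9 -235.8   78.9   13.3  336. ]
cap [ 521.5 -156.3   85.9   11.7  520. ]
[  251    51    80   201 10889] ((523.5607299804688, -177.7195281982422), (69.86044311523438, 206.2308349609375), 5.149651050567627) 39.07673578981587
```

>>> step_arm(
  plan=[
    {"offset":[17.5,2.5,0],"rot":[0,0,0],"gripper":8.5},
    {"offset":[35,5,0],"rot":[0,0,0],"gripper":6},
    {"offset":[35,5,0],"rot":[0,0,0],"gripper":5},
    {"offset":[35,5,0],"rot":[0,0,0],"gripper":5},
    {"offset":[35,5,0],"rot":[0,0,0],"gripper":5},
    {"offset":[35,5,0],"rot":[0,0,0],"gripper":5},
    {"offset":[35,5,0],"rot":[0,0,0],"gripper":5},
    {"offset":[35,5,0],"rot":[0,0,0],"gripper":5},
    {"offset":[35,5,0],"rot":[0,0,0],"gripper":5},
    {"offset":[35,5,0],"rot":[0,0,0],"gripper":5},
  ],
)

```text
time_s: 2.35
eef_pos: [552.4, 148.5, 303.9]
ee_rot: [0.0, 0.708, 0.706, -0.0]
force: [1.0, -0.3, -0.5]
grip_width: 0.589
grip_force: 0.0
```

```bash
python3 - <<'E'
from h import *
c=snap('wrist'); s=c['s']; print(s['time_s'],s['eef_pos'],s['grip_width'])
save(c,'w2.png',s=1.4)
pickle.dump(c,open('pics/w2.pkl','wb'))
E
```

```text
2.35 [552.37026124 148.46569171 303.94436633] 0.5887442618094831
```

View pics/w2.png

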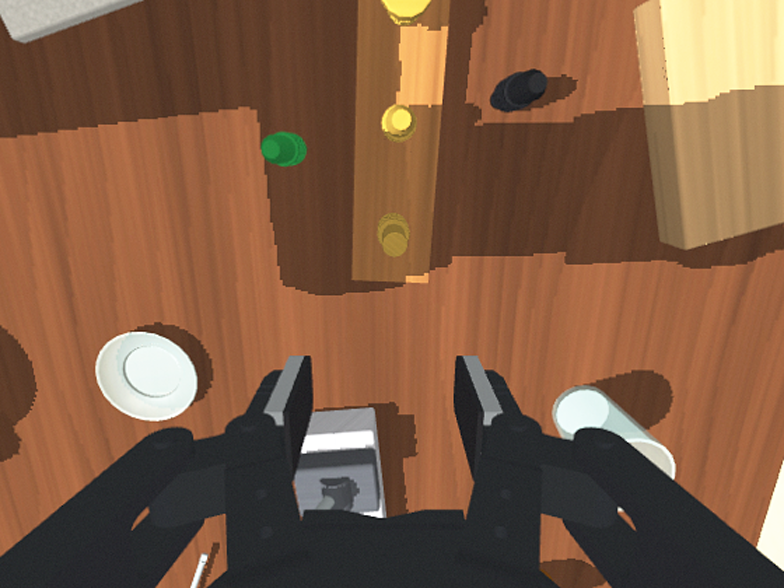

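The wrist view shows the tail with concentric cone rings at (398,121), in the middle hole. The joiner, with a plain cylinder, is at (393,238), and the plug is at (405,5). Green is at (285,149) and black at (520,90).

```bash
python3 - <<'E'
from h import *
c=pickle.load(open('pics/w2.pkl','rb'));P=pts(c)
print('tail',topcircle(P,285,86,14)); print('tail low',topcircle(P,285,86,16,dz=60,rad=13));print('joiner',topcircle(P,281,172,14))
Z=P[...,2]; m=((Z>37)&(Z<43)).astype(np.uint8); n,l,st,ce=cv2.connectedComponentsWithStats(m)
for i in range(1,n):
    if st[i,4]>2000: 
        q=P[l==i]; print(st[i],cv2.minAreaRect(q[:,:2].astype(np.float32)),np.median(q[:,2]))
for n,u,v in(('green',203,106),('black',371,64)): print(n,topcircle(P,u,v,14))
E
```

```text
tail [563.  242.1 104.1   6.4 203. ]
tail low [563.1 242.2  98.4  11.2 529. ]
joiner [560.  170.4 104.    8.1 260. ]
[  251     0    70   202 10449] ((562.2850341796875, 223.40087890625), (192.61940002441406, 60.12656021118164), 87.37496948242188) 39.15697162399954
green [486.1 226.3  91.9   6.5 170. ]
black [640.7 262.2  91.7   6.2 143. ]
```

>>> step_arm(
  plan=[
    {"offset":[5,0.6,0],"rot":[0,0,0],"gripper":5},
    {"offset":[9.4,1.1,2],"rot":[0,0,0],"gripper":5},
    {"offset":[9.4,1.1,6],"rot":[0,0,0],"gripper":5},
    {"offset":[9.4,1.1,10],"rot":[0,0,0],"gripper":5},
    {"offset":[9.4,1.1,13],"rot":[0,0,0],"gripper":5},
    {"offset":[9.4,1.1,15],"rot":[0,0,0],"gripper":5},
    {"offset":[9.4,1.1,17],"rot":[0,0,0],"gripper":5},
    {"offset":[9.4,1.1,18],"rot":[0,0,0],"gripper":5},
    {"offset":[9.4,1.1,18.6],"rot":[0,0,0],"gripper":5},
    {"offset":[9.4,1.1,18.6],"rot":[0,0,0],"gripper":5},
  ],
)

```text
time_s: 3.4
eef_pos: [563.5, 243.6, 117.9]
ee_rot: [-0.0, 0.708, 0.707, -0.0]
force: [-0.0, -0.3, -0.1]
grip_width: 0.586
grip_force: 0.0
```

```bash
python3 - <<'E'
from h import *
c=snap('wrist'); s=c['s']; print(s['eef_pos'],s['force'],s['grip_width'])
save(c,'w3.png',s=1)
E
```

```text
[563.50431287 243.58088845 117.87473987] [-0.04637498 -0.2633898  -0.11657309] 0.5861678701758735
```

View pics/w3.png

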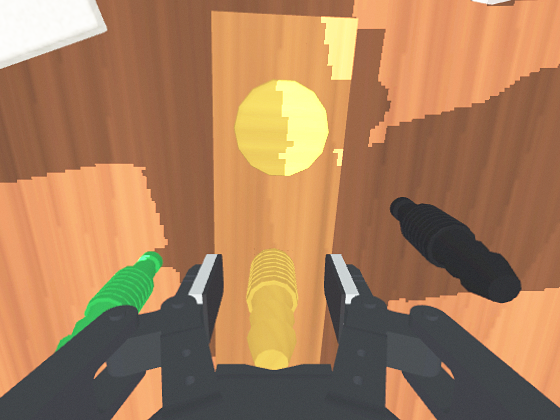

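The tail is centred between the pads, grip at about (272,280), pads at 218 and 330. Closing now.

>>> step_arm(
  plan=[
    {"offset":[0,0,0],"rot":[0,0,0],"gripper":1.5},
    {"offset":[0,0,0],"rot":[0,0,0],"gripper":1.5},
    {"offset":[0,0,0],"rot":[0,0,0],"gripper":1.5},
    {"offset":[0,0,0],"rot":[0,0,0],"gripper":1.5},
    {"offset":[0,0,0],"rot":[0,0,0],"gripper":1.5},
    {"offset":[0,0,0],"rot":[0,0,0],"gripper":1.5},
  ],
  squeeze=30,
)

```text
time_s: 4.05
eef_pos: [563.6, 244.3, 118.8]
ee_rot: [0.0, 0.707, 0.707, 0.001]
force: [-0.7, -0.4, 5.8]
grip_width: 0.246
grip_force: 29.4
```

>>> step_arm(
  plan=[
    {"offset":[0,0,-1],"rot":[0,0,0],"gripper":1.5},
    {"offset":[0,0,-3],"rot":[0,0,0],"gripper":1.5},
    {"offset":[0,0,-6],"rot":[0,0,0],"gripper":1.5},
    {"offset":[0,0,-10],"rot":[0,0,0],"gripper":1.5},
    {"offset":[0,0,-14],"rot":[0,0,0],"gripper":1.5},
    {"offset":[0,0,-16],"rot":[0,0,0],"gripper":1.5},
    {"offset":[0,0,-16],"rot":[0,0,0],"gripper":1.5},
    {"offset":[0,0,-16],"rot":[0,0,0],"gripper":1.5},
  ],
)

```text
time_s: 4.85
eef_pos: [563.0, 244.2, 277.2]
ee_rot: [-0.0, 0.707, 0.707, -0.0]
force: [0.2, 0.5, -1.2]
grip_width: 0.24
grip_force: 29.4
```

```bash
python3 - <<'E'
from h import *
c=snap('wrist'); s=c['s']; print(s['eef_pos'],s['force'],s['wrist_torque'],s['grip_width'],s['grip_force'])
pickle.dump(c,open('pics/w4.pkl','wb'))
P=pts(c)-s['eef_pos']   # tool: x=dY,y=dX,z=-dZ
v,u=np.where((np.abs(P[...,0])<12)&(np.abs(P[...,1])<14)&(P[...,2]<-8)&(P[...,2]>-120))
q=P[v,u]
for a in range(-115,-5,6):
    m=(q[:,2]>=a)&(q[:,2]<a+6)
    if m.sum()>5: print(a,m.sum(),'X',np.percentile(q[m,0],[2,98]).round(1),'Y',np.percentile(q[m,1],[2,98]).round(1))
E
```

```text
[563.01434699 244.18121702 277.17228507] [ 0.20877272  0.53908032 -1.17052378] [-0.00282148 -0.05988263  0.03094576] 0.23980032808405993 29.446134567260742
-109 33 X [-6.2  6.5] Y [0.3 5.1]
-103 168 X [-6.4  7. ] Y [-1.4  5. ]
-97 27 X [-5.9  5.8] Y [1.1 4.9]
-91 51 X [-4.4  4.9] Y [2.8 5.3]
-85 7 X [-5.  7.] Y [6.1 8.1]
-79 158 X [-9.6 10.2] Y [2.1 9.5]
-73 301 X [-10.9  10.8] Y [ 2.  11.8]
-67 319 X [-11.5  11.3] Y [ 2.6 11.9]
-61 411 X [-11.5  11.5] Y [ 2.2 12. ]
-55 466 X [-11.3  11.4] Y [-8.3 11.9]
-49 997 X [-11.   10.9] Y [-6.4 12. ]
-43 403 X [-11.7  11.7] Y [-8.9 12.2]
-37 1038 X [-11.8  11.8] Y [-8.8 11. ]
-31 323 X [-12.    8.7] Y [-5.2  9.2]
-25 860 X [-11.7   8.2] Y [-4.1 12.7]
-19 1109 X [-11.    6.8] Y [-4.4 12.9]
-13 45 X [-10.5  11.1] Y [ 2.7 13.7]
```

>>> step_arm(
  plan=[
    {"offset":[-3,-0.2,0],"rot":[0,0,0],"gripper":1.5},
    {"offset":[-8,-0.6,0],"rot":[0,0,0],"gripper":1.5},
    {"offset":[-13,-1,0],"rot":[0,0,0],"gripper":1.5},
    {"offset":[-18,-1.3,0],"rot":[0,0,0],"gripper":1.5},
    {"offset":[-23,-1.6,0],"rot":[0,0,0],"gripper":1.5},
    {"offset":[-28,-2,0],"rot":[0,0,0],"gripper":1.5},
    {"offset":[-33,-2.4,0],"rot":[0,0,0],"gripper":1.5},
    {"offset":[-38,-2.8,0],"rot":[0,0,0],"gripper":1.5},
    {"offset":[-42,-3.1,0],"rot":[0,0,0],"gripper":1.5},
    {"offset":[-45.5,-3.3,1],"rot":[0,0,0],"gripper":1.5},
    {"offset":[-47.8,-3.4,3],"rot":[0,0,0],"gripper":1.5},
    {"offset":[-47.8,-3.4,5],"rot":[0,0,0],"gripper":1.5},
  ],
)

```text
time_s: 6.1
eef_pos: [528.2, -236.4, 225.4]
ee_rot: [-0.001, 0.708, 0.706, -0.0]
force: [-0.8, 0.6, -0.7]
grip_width: 0.244
grip_force: 29.5
```

>>> step_arm(
  plan=[
    {"offset":[0,0,0.8],"rot":[0,0,0],"gripper":1.5},
    {"offset":[0,0,1.6],"rot":[0,0,0],"gripper":1.5},
    {"offset":[0,0,1.6],"rot":[0,0,0],"gripper":1.5},
    {"offset":[0,0,1.6],"rot":[0,0,0],"gripper":1.5},
  ],
)

```text
time_s: 6.5
eef_pos: [529.4, -233.4, 212.4]
ee_rot: [0.0, 0.707, 0.707, 0.0]
force: [-0.0, -0.6, -0.9]
grip_width: 0.249
grip_force: 29.5
```

```bash
python3 - <<'E'
from h import *
c=snap('wrist'); s=c['s']; print(s['eef_pos'],s['force'],s['wrist_torque'],s['grip_width'],s['grip_force'])
pickle.dump(c,open('pics/w5.pkl','wb'))
P=pts(c); Q=P-s['eef_pos']
save(c,'w5.png',(180,130,380,330),3)
for a in range(-115,-55,4):
    m=(np.abs(Q[...,0])<8)&(np.abs(Q[...,1])<14)&(Q[...,2]>=a)&(Q[...,2]<a+4)
    if m.sum()>5: print(a,m.sum(),'X',np.percentile(Q[m][:,0],[2,98]).round(1),'Ymax',np.percentile(Q[m][:,1],98).round(1))
# fitting socket: points z 60..85 near
for a,b in((60,66),(66,72),(72,76),(76,79),(79,83)):
    m=(np.abs(P[...,0]-528.9)<22)&(np.abs(P[...,1]+235.8)<22)&(P[...,2]>=a)&(P[...,2]<b)
    if m.sum()>5: print(a,m.sum(),'x',np.percentile(P[m][:,0],[1,99]).round(1),'y',np.percentile(P[m][:,1],[1,99]).round(1))
E
```

```text
[ 529.43367818 -233.41563457  212.44177436] [-0.0475997  -0.64151822 -0.92440234] [ 0.00867031 -0.00715172 -0.04625018] 0.24876408475824796 29.496036171913147
-107 33 X [-6.   6.9] Ymax 5.1
-103 160 X [-6.3  7.1] Ymax 5.0
-99 9 X [-3.9  3.5] Ymax 4.5
-95 29 X [-5.7  5.9] Ymax 4.9
-91 47 X [-4.8  5.1] Ymax 5.3
-83 7 X [-4.6  5.6] Ymax 8.3
-79 87 X [-8.   7.4] Ymax 9.2
-75 121 X [-7.7  7.6] Ymax 9.2
-71 119 X [-7.1  7.8] Ymax 9.3
-67 129 X [-7.8  7.6] Ymax 9.4
-63 147 X [-7.6  7.8] Ymax 9.3
-59 147 X [-7.8  7.2] Ymax 9.4
60 197 x [517.1 541.2] y [-245.  -223.3]
66 148 x [516.7 540.7] y [-244.7 -223.1]
72 91 x [516.4 541.4] y [-243.6 -223.3]
76 290 x [516.3 541.3] y [-246.1 -223.5]
79 268 x [517.2 540.5] y [-244.3 -224. ]
```

View pics/w5.png

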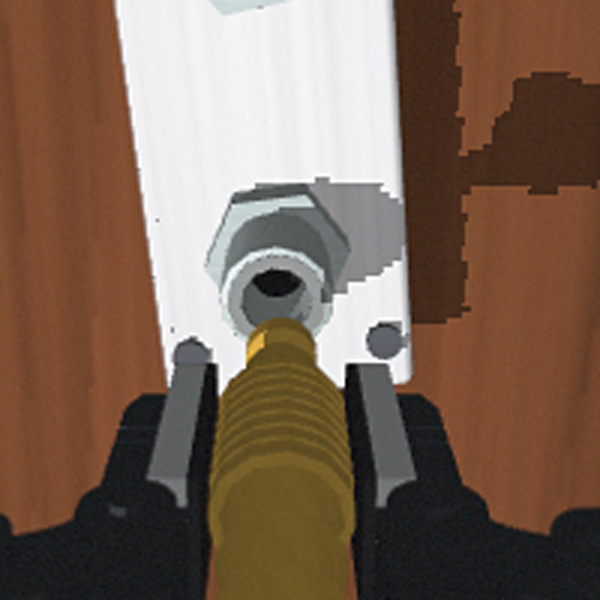

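The tail is hanging upright and centred, stem at about (282,340) in the crop and mouth at (276,290). I'll shift about -0.8 mm in x and -1.3 mm in y, come down to just above the mouth and re-check.

>>> step_arm(
  plan=[
    {"offset":[-0.13,-0.08,0.7],"rot":[0,0,0],"gripper":1.5},
    {"offset":[-0.13,-0.08,1.4],"rot":[0,0,0],"gripper":1.5},
    {"offset":[-0.13,-0.08,2.0],"rot":[0,0,0],"gripper":1.5},
    {"offset":[-0.13,-0.08,2.0],"rot":[0,0,0],"gripper":1.5},
    {"offset":[-0.13,-0.08,2.0],"rot":[0,0,0],"gripper":1.5},
  ],
)

```text
time_s: 7.05
eef_pos: [528.4, -235.1, 191.8]
ee_rot: [-0.0, 0.707, 0.707, -0.0]
force: [0.7, 0.7, -0.7]
grip_width: 0.244
grip_force: 29.5
```

```bash
python3 - <<'E'
from h import *
c=snap('wrist'); s=c['s']; print(s['eef_pos'],s['force'],s['wrist_torque'],c['cx'],c['cy'])
P=pts(c); Q=P-s['eef_pos']
save(c,'w6.png',(180,170,380,330),3)
for a in range(-109,-90,3):
    m=(np.abs(Q[...,0])<9)&(np.abs(Q[...,1])<10)&(Q[...,2]>=a)&(Q[...,2]<a+3)
    if m.sum()>5: print(a,m.sum(),'x',np.percentile(P[m][:,0],[1,99]).round(1),'ymax',np.percentile(P[m][:,1],99).round(1))
for a,b in((60,66),(66,72),(72,76),(76,79),(79,82)):
    m=(np.abs(P[...,0]-528.9)<22)&(np.abs(P[...,1]+235.8)<22)&(P[...,2]>=a)&(P[...,2]<b)
    if m.sum()>5: print(a,m.sum(),'x',np.percentile(P[m][:,0],[1,99]).round(1),'y',np.percentile(P[m][:,1],[1,99]).round(1))
E
```

```text
[ 528.37217118 -235.0719991   191.78597   ] [ 0.72952802  0.71808846 -0.68802031] [-0.00735171 -0.02511831  0.00817718] 273.36156618289317 206.52610167412553
-106 36 x [522.3 534.9] ymax -229.9
-103 82 x [522.  535.5] ymax -229.8
-100 84 x [522.  535.4] ymax -229.8
-94 30 x [522.5 534.4] ymax -230.1
-91 38 x [523.5 533.7] ymax -229.9
60 169 x [516.5 541.2] y [-242.4 -223.2]
66 129 x [516.3 541.4] y [-240.7 -223.1]
72 92 x [516.2 541.2] y [-240.4 -223.2]
76 335 x [515.9 541.4] y [-245.  -223.3]
79 302 x [516.7 540.8] y [-243.8 -224.4]
```

View pics/w6.png

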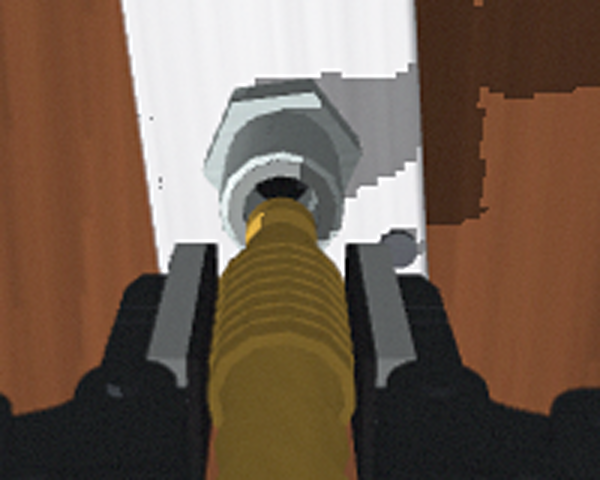

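Stem and socket are now within 0.2 mm of each other in both axes (stem at (282,215), mouth at (281,190)). Entering gently.

>>> step_arm(
  plan=[
    {"offset":[0,0,0.3],"rot":[0,0,0],"gripper":1.5},
    {"offset":[0,0,0.5],"rot":[0,0,0],"gripper":1.5},
    {"offset":[0,0,0.6],"rot":[0,0,0],"gripper":1.5},
    {"offset":[0,0,0.7],"rot":[0,0,0],"gripper":1.5},
    {"offset":[0,0,0.7],"rot":[0,0,0],"gripper":1.5},
  ],
)

```text
time_s: 7.6
eef_pos: [528.3, -235.1, 184.8]
ee_rot: [-0.0, 0.707, 0.707, -0.0]
force: [-0.3, 0.0, -1.2]
grip_width: 0.248
grip_force: 29.5
```

>>> step_arm(
  plan=[
    {"offset":[0,0,0.1],"rot":[0,0,0],"gripper":1.5},
    {"offset":[0,0,0.2],"rot":[0,0,0],"gripper":1.5},
    {"offset":[0,0,0.2],"rot":[0,0,0],"gripper":1.5},
  ],
)

```text
time_s: 7.9
eef_pos: [528.3, -235.0, 182.8]
ee_rot: [-0.0, 0.707, 0.707, -0.0]
force: [0.1, -0.1, -0.4]
grip_width: 0.248
grip_force: 29.5
```

>>> step_arm(
  plan=[
    {"offset":[0,0,0.15],"rot":[0,0,0],"gripper":1.5},
    {"offset":[0,0,0.3],"rot":[0,0,0],"gripper":1.5},
    {"offset":[0,0,0.4],"rot":[0,0,0],"gripper":1.5},
    {"offset":[0,0,0.4],"rot":[0,0,0],"gripper":1.5},
  ],
)

```text
time_s: 8.3
eef_pos: [528.3, -235.0, 178.7]
ee_rot: [-0.0, 0.707, 0.707, -0.0]
force: [1.3, -0.3, -1.0]
grip_width: 0.245
grip_force: 29.5
```

>>> step_arm(
  plan=[
    {"offset":[0,0,0.1],"rot":[0,0,0],"gripper":1.5},
    {"offset":[0,0,0.2],"rot":[0,0,0],"gripper":1.5},
    {"offset":[0,0,0.2],"rot":[0,0,0],"gripper":1.5},
  ],
)

```text
time_s: 8.6
eef_pos: [528.3, -235.0, 176.7]
ee_rot: [-0.0, 0.707, 0.707, -0.0]
force: [-0.6, 0.1, -0.5]
grip_width: 0.248
grip_force: 29.5
```

>>> step_arm(
  plan=[
    {"offset":[0,0,0.1],"rot":[0,0,0],"gripper":1.5},
    {"offset":[0,0,0.2],"rot":[0,0,0],"gripper":1.5},
    {"offset":[0,0,0.2],"rot":[0,0,0],"gripper":1.5},
  ],
)

```text
time_s: 8.9
eef_pos: [528.3, -235.0, 174.7]
ee_rot: [-0.0, 0.707, 0.707, -0.0]
force: [-0.0, -0.6, -0.4]
grip_width: 0.245
grip_force: 29.5
```

>>> step_arm(
  plan=[
    {"offset":[0,0,0.1],"rot":[0,0,0],"gripper":1.5},
    {"offset":[0,0,0.1],"rot":[0,0,0],"gripper":1.5},
  ],
)

```text
time_s: 9.1
eef_pos: [528.3, -235.0, 173.8]
ee_rot: [-0.0, 0.707, 0.707, -0.0]
force: [0.0, -0.9, -0.9]
grip_width: 0.248
grip_force: 29.5
```

>>> step_arm(
  plan=[
    {"offset":[0,0,0.1],"rot":[0,0,0],"gripper":1.5},
    {"offset":[0,0,0.1],"rot":[0,0,0],"gripper":1.5},
  ],
)

```text
time_s: 9.3
eef_pos: [528.3, -235.0, 172.8]
ee_rot: [-0.0, 0.707, 0.707, -0.0]
force: [0.6, 0.1, -0.9]
grip_width: 0.244
grip_force: 29.5
```

>>> step_arm(
  plan=[
    {"offset":[0,0,0.1],"rot":[0,0,0],"gripper":1.5},
    {"offset":[0,0,0.1],"rot":[0,0,0],"gripper":1.5},
  ],
)

```text
time_s: 9.5
eef_pos: [528.4, -235.0, 171.9]
ee_rot: [-0.0, 0.707, 0.707, 0.0]
force: [-0.4, 1.2, 0.4]
grip_width: 0.252
grip_force: 29.5
```

>>> step_arm(
  plan=[
    {"offset":[0,0,0.1],"rot":[0,0,0],"gripper":1.5},
    {"offset":[0,0,0.1],"rot":[0,0,0],"gripper":1.5},
  ],
)

```text
time_s: 9.7
eef_pos: [528.5, -235.1, 171.4]
ee_rot: [0.0, 0.707, 0.707, 0.0]
force: [-1.1, 1.4, 4.0]
grip_width: 0.246
grip_force: 30.0
```

>>> step_arm(
  plan=[
    {"offset":[0,0,0.1],"rot":[0,0,0],"gripper":1.5},
    {"offset":[0,0,0.1],"rot":[0,0,0],"gripper":1.5},
  ],
)

```text
time_s: 9.9
eef_pos: [528.7, -235.3, 170.9]
ee_rot: [0.001, 0.707, 0.707, 0.0]
force: [-1.5, 2.0, 6.0]
grip_width: 0.242
grip_force: 30.2
```

>>> step_arm(
  plan=[
    {"offset":[0,0,0.1],"rot":[0,0,0],"gripper":1.5},
    {"offset":[0,0,0.1],"rot":[0,0,0],"gripper":1.5},
  ],
)

```text
time_s: 10.1
eef_pos: [528.8, -235.4, 169.9]
ee_rot: [0.001, 0.707, 0.707, 0.0]
force: [0.8, -0.4, 5.0]
grip_width: 0.246
grip_force: 29.9
```

>>> step_arm(
  plan=[
    {"offset":[0,0,0.1],"rot":[0,0,0],"gripper":1.5},
    {"offset":[0,0,0.1],"rot":[0,0,0],"gripper":1.5},
  ],
)

```text
time_s: 10.3
eef_pos: [528.6, -235.2, 168.1]
ee_rot: [0.001, 0.707, 0.707, 0.0]
force: [0.6, 0.3, 1.5]
grip_width: 0.249
grip_force: 29.4
```

>>> step_arm(
  plan=[
    {"offset":[0,0,0.1],"rot":[0,0,0],"gripper":1.5},
    {"offset":[0,0,0.2],"rot":[0,0,0],"gripper":1.5},
    {"offset":[0,0,0.2],"rot":[0,0,0],"gripper":1.5},
  ],
)

```text
time_s: 10.6
eef_pos: [528.4, -235.0, 165.6]
ee_rot: [-0.0, 0.707, 0.707, 0.0]
force: [0.8, -0.7, 0.0]
grip_width: 0.245
grip_force: 29.4
```

>>> step_arm(
  plan=[
    {"offset":[0,0,0.1],"rot":[0,0,0],"gripper":1.5},
    {"offset":[0,0,0.2],"rot":[0,0,0],"gripper":1.5},
    {"offset":[0,0,0.2],"rot":[0,0,0],"gripper":1.5},
  ],
)

```text
time_s: 10.9
eef_pos: [528.3, -235.0, 163.5]
ee_rot: [-0.0, 0.707, 0.707, 0.0]
force: [2.8, -0.3, -2.2]
grip_width: 0.247
grip_force: 29.4
```

>>> step_arm(
  plan=[
    {"offset":[0,0,0.1],"rot":[0,0,0],"gripper":1.5},
    {"offset":[0,0,0.2],"rot":[0,0,0],"gripper":1.5},
    {"offset":[0,0,0.2],"rot":[0,0,0],"gripper":1.5},
  ],
)

```text
time_s: 11.2
eef_pos: [528.3, -234.9, 161.5]
ee_rot: [-0.0, 0.707, 0.707, 0.0]
force: [1.3, -0.4, -0.3]
grip_width: 0.245
grip_force: 29.6
```

>>> step_arm(
  plan=[
    {"offset":[0,0,0.1],"rot":[0,0,0],"gripper":1.5},
    {"offset":[0,0,0.1],"rot":[0,0,0],"gripper":1.5},
  ],
)

```text
time_s: 11.4
eef_pos: [528.3, -235.0, 161.0]
ee_rot: [-0.0, 0.707, 0.707, -0.0]
force: [-0.1, 1.7, 2.0]
grip_width: 0.247
grip_force: 29.9
```

>>> step_arm(
  plan=[
    {"offset":[0,0,0.1],"rot":[0,0,0],"gripper":1.5},
    {"offset":[0,0,0.1],"rot":[0,0,0],"gripper":1.5},
  ],
)

```text
time_s: 11.6
eef_pos: [528.4, -235.1, 160.5]
ee_rot: [0.0, 0.707, 0.707, -0.0]
force: [-1.3, 2.0, 6.0]
grip_width: 0.246
grip_force: 30.4
```

>>> step_arm(
  plan=[
    {"offset":[0,0,0.1],"rot":[0,0,0],"gripper":1.5},
    {"offset":[0,0,0.1],"rot":[0,0,0],"gripper":1.5},
  ],
)

```text
time_s: 11.8
eef_pos: [528.5, -235.2, 160.3]
ee_rot: [0.001, 0.707, 0.707, -0.0]
force: [-2.9, 2.5, 11.1]
grip_width: 0.247
grip_force: 31.1
```

>>> step_arm(
  plan=[
    {"offset":[0,0,0.08],"rot":[0,0,0],"gripper":1.5},
    {"offset":[0,0,0.08],"rot":[0,0,0],"gripper":1.5},
    {"offset":[0,0,0.08],"rot":[0,0,0],"gripper":1.5},
  ],
)

```text
time_s: 12.1
eef_pos: [528.5, -235.3, 160.1]
ee_rot: [0.001, 0.707, 0.707, -0.0]
force: [-5.0, 3.9, 17.3]
grip_width: 0.245
grip_force: 31.6
```

>>> step_arm(
  plan=[
    {"offset":[0,0,0.08],"rot":[0,0,0],"gripper":1.5},
    {"offset":[0,0,0.08],"rot":[0,0,0],"gripper":1.5},
    {"offset":[0,0,0.08],"rot":[0,0,0],"gripper":1.5},
  ],
)

```text
time_s: 12.4
eef_pos: [528.6, -235.4, 160.0]
ee_rot: [0.001, 0.707, 0.707, -0.0]
force: [-5.2, 3.6, 22.8]
grip_width: 0.243
grip_force: 32.1
```

>>> step_arm(
  plan=[
    {"offset":[0,0,-0.1],"rot":[0,0,0],"gripper":1.5},
    {"offset":[0,0,-0.2],"rot":[0,0,0],"gripper":1.5},
    {"offset":[0,0,-0.3],"rot":[0,0,0],"gripper":1.5},
    {"offset":[0,0,-0.3],"rot":[0,0,0],"gripper":1.5},
  ],
)

```text
time_s: 12.8
eef_pos: [528.4, -235.0, 160.5]
ee_rot: [0.0, 0.707, 0.707, 0.0]
force: [-0.4, 1.0, 5.0]
grip_width: 0.244
grip_force: 30.1
```

>>> step_arm(
  plan=[
    {"offset":[0,0,-0.1],"rot":[0,0,0],"gripper":1.5},
    {"offset":[0,0,-0.15],"rot":[0,0,0],"gripper":1.5},
    {"offset":[0,0,-0.15],"rot":[0,0,0],"gripper":1.5},
  ],
)

```text
time_s: 13.1
eef_pos: [528.3, -235.0, 161.4]
ee_rot: [-0.0, 0.707, 0.707, -0.0]
force: [1.6, 0.3, -0.2]
grip_width: 0.248
grip_force: 29.6
```

```bash
python3 - <<'E'
from h import *
c=snap('wrist'); s=c['s']; print(s['eef_pos'],s['force'])
P=pts(c); 
save(c,'w7.png',(180,170,380,330),3)
m=(np.abs(P[...,0]-528.9)<4)&(np.abs(P[...,1]+236)<20)
for a in range(70,104,1):
    k=m&(P[...,2]>=a)&(P[...,2]<a+1)
    if k.sum()>3: print(a,k.sum(),np.percentile(P[k][:,1],98).round(1),end='; ')
E
```

```text
[ 528.30581074 -235.00733391  161.43152105] [ 1.58816353  0.3390612  -0.17629512]
70 5 -223.3; 71 10 -223.5; 72 11 -223.0; 73 9 -223.2; 74 14 -223.0; 75 9 -223.1; 76 14 -223.0; 77 18 -223.2; 78 56 -223.5; 79 53 -223.6; 80 11 -224.4; 82 8 -226.2; 83 4 -226.2; 84 4 -225.6; 85 20 -225.6; 86 20 -225.3; 87 11 -225.6; 88 6 -225.8; 89 23 -225.6; 90 24 -225.6; 91 7 -225.7; 92 7 -225.5; 93 24 -225.5; 94 27 -225.4; 95 9 -225.8; 96 8 -225.9; 97 27 -225.7; 98 20 -225.3; 99 13 -225.3; 100 10 -226.0; 101 21 -225.5; 102 31 -225.5; 103 10 -226.0;
```

The grip's lower edge sits about 2 mm above the mouth, which matches 26 mm depth. Now a gentle tug to confirm the lock.

>>> step_arm(
  plan=[
    {"offset":[0,0,-0.08],"rot":[0,0,0],"gripper":1.5},
    {"offset":[0,0,-0.08],"rot":[0,0,0],"gripper":1.5},
  ],
)

```text
time_s: 13.35
eef_pos: [528.2, -234.9, 162.0]
ee_rot: [-0.0, 0.707, 0.707, -0.0]
force: [2.6, 1.3, -6.5]
grip_width: 0.248
grip_force: 29.8
```

>>> step_arm(
  plan=[
    {"offset":[0,0,-0.08],"rot":[0,0,0],"gripper":1.5},
    {"offset":[0,0,-0.08],"rot":[0,0,0],"gripper":1.5},
  ],
)

```text
time_s: 13.55
eef_pos: [528.1, -234.8, 162.6]
ee_rot: [-0.001, 0.707, 0.707, -0.0]
force: [2.8, 0.7, -10.8]
grip_width: 0.245
grip_force: 30.0
```

The lock is holding, but it gives a little under the pull. I'll press it fully home again and then relax.

>>> step_arm(
  plan=[
    {"offset":[0,0,0.1],"rot":[0,0,0],"gripper":1.5},
    {"offset":[0,0,0.2],"rot":[0,0,0],"gripper":1.5},
    {"offset":[0,0,0.3],"rot":[0,0,0],"gripper":1.5},
    {"offset":[0,0,0.4],"rot":[0,0,0],"gripper":1.5},
    {"offset":[0,0,0.4],"rot":[0,0,0],"gripper":1.5},
  ],
)

```text
time_s: 14.05
eef_pos: [528.5, -235.3, 160.5]
ee_rot: [0.001, 0.707, 0.707, -0.0]
force: [-2.9, 2.2, 6.0]
grip_width: 0.24
grip_force: 31.8
```

>>> step_arm(
  plan=[
    {"offset":[0,0,0.1],"rot":[0,0,0],"gripper":1.5},
    {"offset":[0,0,0.15],"rot":[0,0,0],"gripper":1.5},
    {"offset":[0,0,0.15],"rot":[0,0,0],"gripper":1.5},
  ],
)

```text
time_s: 14.35
eef_pos: [528.6, -235.5, 160.2]
ee_rot: [0.001, 0.707, 0.707, -0.0]
force: [-5.1, 2.7, 15.7]
grip_width: 0.244
grip_force: 32.7
```

>>> step_arm(
  plan=[
    {"offset":[0,0,0.08],"rot":[0,0,0],"gripper":1.5},
    {"offset":[0,0,0.08],"rot":[0,0,0],"gripper":1.5},
    {"offset":[0,0,0.08],"rot":[0,0,0],"gripper":1.5},
  ],
)

```text
time_s: 14.65
eef_pos: [528.7, -235.6, 160.1]
ee_rot: [0.002, 0.707, 0.707, -0.0]
force: [-6.6, 3.9, 19.0]
grip_width: 0.245
grip_force: 33.4
```

>>> step_arm(
  plan=[
    {"offset":[0,0,-0.1],"rot":[0,0,0],"gripper":1.5},
    {"offset":[0,0,-0.2],"rot":[0,0,0],"gripper":1.5},
    {"offset":[0,0,-0.25],"rot":[0,0,0],"gripper":1.5},
    {"offset":[0,0,-0.25],"rot":[0,0,0],"gripper":1.5},
    {"offset":[0,0,-0.25],"rot":[0,0,0],"gripper":5},
    {"offset":[0,0,-0.25],"rot":[0,0,0],"gripper":5},
    {"offset":[0,0,-0.25],"rot":[0,0,0],"gripper":5},
    {"offset":[0,0,-0.25],"rot":[0,0,0],"gripper":5},
  ],
)

```text
time_s: 15.45
eef_pos: [528.4, -235.1, 159.4]
ee_rot: [-0.0, 0.707, 0.707, -0.0]
force: [0.3, -0.3, 0.5]
grip_width: 0.585
grip_force: 0.0
```

```bash
python3 - <<'E'
from h import *
c=snap('wrist'); s=c['s']; print(s['eef_pos'],s['force'],s['grip_width'])
P=pts(c); 
save(c,'w8.png')
m=(np.abs(P[...,0]-528.9)<4)&(np.abs(P[...,1]+236)<20)
for a in range(76,92,1):
    k=m&(P[...,2]>=a)&(P[...,2]<a+1)
    if k.sum()>3: print(a,k.sum(),np.percentile(P[k][:,1],98).round(1),end='; ')
E
```

```text
[ 528.35405754 -235.11458559  159.41658511] [ 0.26464797 -0.25516614  0.46147403] 0.5845955235052868
76 13 -223.3; 77 27 -223.2; 78 60 -223.4; 79 59 -224.0; 80 10 -224.5; 82 6 -227.1; 83 9 -226.6; 84 8 -226.4; 85 14 -226.4; 86 28 -226.1; 87 11 -226.1; 88 10 -226.3; 89 17 -226.5; 90 31 -226.1; 91 8 -226.0;
```

>>> step_arm(
  plan=[
    {"offset":[0,0,-1.5],"rot":[0,0,0],"gripper":5},
    {"offset":[0,0,-4],"rot":[0,0,0],"gripper":5},
    {"offset":[0,0,-8],"rot":[0,0,0],"gripper":5},
    {"offset":[0,0,-12],"rot":[0,0,0],"gripper":5},
    {"offset":[2,-1,-15],"rot":[0,0,0],"gripper":0},
    {"offset":[4,-2.5,-15],"rot":[0,0,0],"gripper":0},
    {"offset":[4,-2.5,-15],"rot":[0,0,0],"gripper":0},
    {"offset":[4,-2.5,-15],"rot":[0,0,0],"gripper":0},
  ],
)

```text
time_s: 16.3
eef_pos: [503.4, -195.1, 309.5]
ee_rot: [0.0, 0.707, 0.707, -0.0]
force: [0.1, -0.4, -0.8]
grip_width: 0.003
grip_force: 0.0
```

```bash
python3 - <<'E'
from h import *
c=snap('wrist'); s=c['s']; print(s['time_s'],s['eef_pos'],s['force'],s['grip_width'])
P=pts(c); Z=P[...,2]; pickle.dump(c,open('pics/w9.pkl','wb'))
m=np.hypot(P[...,0]-528.8,P[...,1]+236.7)<14
z=Z[m]; print(np.histogram(z,bins=np.arange(74,156,2)))
t=P[m&(Z>np.nanpercentile(z,99)-4)]; print('tailtop',np.median(t,0),len(t)); k=m&(Z>76)&(Z<83);print('mouth',np.median(Z[k]),k.sum())
v,u=np.where(m&(Z>140));print(u.mean(),v.mean())
K=(np.hypot(P[...,0]-480,P[...,1]+54)<30)&(Z>95); q=P[K]
from scipy.optimize import least_squares
if len(q)>50:
    f=lambda p:np.linalg.norm(q-p,axis=1)-13
    r=least_squares(f,[480,-54,112],loss='soft_l1'); print('knob',r.x,len(q),r.cost)
save(c,'w9.png')
E
```

```text
16.3 [ 503.430524   -195.0893448   309.54907824] [ 0.09918912 -0.36378412 -0.76918934] 0.0030614828420624973
(array([ 14,  38, 107,  17,   6,  10,  20,  17,  18,  16,  18,  23,  17,
        20,  17,  18,  22,  21,  36,  84,  60,  29,  19,   2,   1,  29,
        40,  25,  17,   2,  10,  39,  42,  33,  41,  43,  94,   0,   0,
         0]), array([ 74,  76,  78,  80,  82,  84,  86,  88,  90,  92,  94,  96,  98,
       100, 102, 104, 106, 108, 110, 112, 114, 116, 118, 120, 122, 124,
       126, 128, 130, 132, 134, 136, 138, 140, 142, 144, 146, 148, 150,
       152, 154]))
tailtop [ 530.11015271 -236.26211717  146.2770421 ] 149
mouth 78.83001092057751 165
304.73933649289097 258.90047393364927
knob [486.36637426 -54.42323066 114.99699633] 1107 487.37116998013846
```

View pics/w9.png

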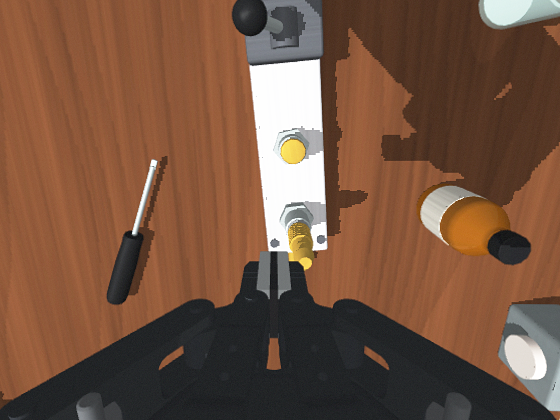

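The picture shows the tail upright in the fitting at (303,255), with its top 67.5 mm above the mouth, so it's home and locked (67.7 mm expected). The knob is at (249,15). Next I'll bring the closed fingertips behind the knob on its -x side.

>>> step_arm(
  plan=[
    {"offset":[4.5,-2.4,0],"rot":[0,0,0],"gripper":0},
    {"offset":[9,-5,0],"rot":[0,0,0],"gripper":0},
    {"offset":[13.9,-7.3,0],"rot":[0,0,0],"gripper":0},
    {"offset":[13.9,-7.3,3],"rot":[0,0,0],"gripper":0},
    {"offset":[13.9,-7.3,7],"rot":[0,0,0],"gripper":0},
    {"offset":[13.9,-7.3,11],"rot":[0,0,0],"gripper":0},
    {"offset":[13.9,-7.3,13.5],"rot":[0,0,0],"gripper":0},
    {"offset":[13.9,-7.3,13.5],"rot":[0,0,0],"gripper":0},
    {"offset":[13.9,-7.3,13.5],"rot":[0,0,0],"gripper":0},
  ],
)

```text
time_s: 17.25
eef_pos: [431.0, -56.5, 175.0]
ee_rot: [-0.0, 0.707, 0.707, -0.0]
force: [-0.1, -0.4, -0.1]
grip_width: 0.001
grip_force: 0.0
```

>>> step_arm(
  plan=[
    {"offset":[0.1,1.5,0],"rot":[0,0,0],"gripper":0},
    {"offset":[0.25,3,0],"rot":[0,0,0],"gripper":0},
    {"offset":[0.4,4.5,0],"rot":[0,0,0],"gripper":0},
    {"offset":[0.5,6,0],"rot":[0,0,0],"gripper":0},
    {"offset":[0.6,7,0],"rot":[0,0,0],"gripper":0},
    {"offset":[0.6,7,0],"rot":[0,0,0],"gripper":0},
  ],
)

```text
time_s: 17.85
eef_pos: [501.6, -50.3, 175.6]
ee_rot: [0.001, 0.707, 0.707, 0.001]
force: [-0.9, 0.2, -0.4]
grip_width: 0.0
grip_force: 0.0
```

>>> step_arm(
  plan=[
    {"offset":[0.1,0.7,0],"rot":[0,0,0],"gripper":0},
    {"offset":[0.15,1.4,0],"rot":[0,0,0],"gripper":0},
    {"offset":[0.15,1.4,0],"rot":[0,0,0],"gripper":0},
  ],
)

```text
time_s: 18.15
eef_pos: [515.0, -48.6, 174.7]
ee_rot: [0.0, 0.707, 0.707, 0.0]
force: [-0.1, -0.1, -0.1]
grip_width: -0.002
grip_force: 0.0
```

>>> step_arm(
  plan=[
    {"offset":[0,0.3,0],"rot":[0,0,0],"gripper":0},
    {"offset":[0,0.3,0],"rot":[0,0,0],"gripper":0},
  ],
)

```text
time_s: 18.35
eef_pos: [517.5, -48.6, 174.5]
ee_rot: [-0.0, 0.707, 0.707, -0.0]
force: [0.3, 0.4, -1.2]
grip_width: 0.001
grip_force: 0.2
```

>>> step_arm(
  plan=[
    {"offset":[0,0.3,0],"rot":[0,0,0],"gripper":0},
    {"offset":[0,0.3,0],"rot":[0,0,0],"gripper":0},
  ],
)

```text
time_s: 18.55
eef_pos: [520.0, -48.5, 174.4]
ee_rot: [-0.001, 0.707, 0.707, -0.001]
force: [-4.7, 0.1, 1.0]
grip_width: 0.004
grip_force: 2.2
```

>>> step_arm(
  plan=[
    {"offset":[0,0.2,0],"rot":[0,0,0],"gripper":0},
    {"offset":[0,0.2,0],"rot":[0,0,0],"gripper":0},
  ],
)

```text
time_s: 18.75
eef_pos: [520.8, -48.5, 174.2]
ee_rot: [-0.002, 0.707, 0.707, -0.002]
force: [-14.3, -0.6, 4.9]
grip_width: -0.002
grip_force: 6.9
```

>>> step_arm(
  plan=[
    {"offset":[0,-2,0],"rot":[0,0,0],"gripper":0},
    {"offset":[0,-6,0],"rot":[0,0,0],"gripper":0},
    {"offset":[0,-8,-4],"rot":[0,0,0],"gripper":0},
    {"offset":[-3,-8,-8],"rot":[0,0,0],"gripper":0},
    {"offset":[-6,-8,-12],"rot":[0,0,0],"gripper":0},
    {"offset":[-10,-6,-14],"rot":[0,0,0],"gripper":0},
    {"offset":[-13,-5,-14],"rot":[0,0,0],"gripper":0},
    {"offset":[-13,-5,-14],"rot":[0,0,0],"gripper":0},
    {"offset":[-13,-5,-14],"rot":[0,0,0],"gripper":0},
  ],
)

```text
time_s: 19.65
eef_pos: [472.4, -178.8, 314.4]
ee_rot: [-0.0, 0.708, 0.707, 0.0]
force: [-0.5, -0.2, -0.7]
grip_width: -0.001
grip_force: 0.0
```

```bash
python3 - <<'E'
from h import *
from scipy.optimize import least_squares
c=snap('wrist'); s=c['s']; print(s['time_s'],s['eef_pos'],s['force'])
P=pts(c); Z=P[...,2]
q=P[(np.hypot(P[...,0]-546,P[...,1]+49)<18)&(Z>100)]
if len(q)>30: r=least_squares(lambda p:np.linalg.norm(q-p,axis=1)-13,[546,-49,108],loss='soft_l1'); print('knob',r.x,len(q),r.cost)
m=np.hypot(P[...,0]-528.8,P[...,1]+236.7)<14; z=Z[m]; print(np.nanpercentile(z,[95,98]))
save(c,'w10.png')
E
```

```text
19.65 [ 472.37971959 -178.7873016   314.38541675] [-0.47465321 -0.23469126 -0.74589578]
knob [545.75131157 -49.00967916 110.64843154] 1089 187.74256431861113
[146.38897217 146.98757661]
```

View pics/w10.png

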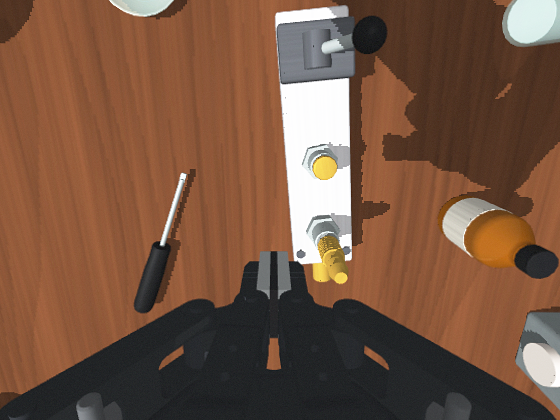

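The knob at (370,34) is now fully over to +x, measured at (546,-49), exactly the open position. The tail at (330,255) is unchanged, and the arm is clear of everything.

```bash
python3 -c "
from rig import *
print(finish_job())"
```

```text
the job is handed in; nothing more can be done
None
```

The tail is pushed home and locked in the open fitting (peak force about 23 N at my readings), and after that the tap lever was swung fully open. The joiner and plug were not touched, nothing I saw was knocked over, and the job is handed in at about 20 s.

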